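# Lay two roller tubes in a V-saddle jig, hard up to the end stops

## Robot

A 7-joint arm with a two-finger parallel gripper is mounted at the origin on the work surface; the furniture and walls round the work are solid. World frame = base frame: x ahead of the robot, y to its left, z up, the work surface at z = 0. Lengths are in m, angles in rad, forces in N, time in s.
With the tool pointing down it reaches from about 0.425 to 0.925 m from the base axis. Payload 6.8 kg.
Tool frame: the origin (TCP) lies on the centre line of the jaws, within the pads' length; the fingertips stand r.tcp_to_tips ahead of it and the grasp point (between the pads) lies 5 mm behind it (r.tcp_to_tips is the distance from the TCP to the fingertips, in m); z points along the fingers, y is the line along which they close (so a half turn about z gives the same grasp; the last joint's range is limited). The gripper opens to 88 mm and grips with 3 to 60 N. Pads are 20 mm wide; open, the fingers measure 115 mm over their backs; the gripper's body (75 mm by 178 mm) begins 61 mm behind the grasp point.
Start: joints at [-1.221, 0.477, 0.022, 1.555, -0.011, 1.109, -0.083], TCP at [0.298, 0.606, 0.237] pointing down, gripper open.
Joint ranges: [-2.96, 2.96], [-0.34, 2.1], [-1.41, 1.46], [0.24, 2.44], [-1.37, 4.51], [0.17, 1.92], [-2.96, 2.96]. Speed limits (rad/s): [2.39, 2.39, 3.14, 3.14, 3.14, 3.14, 3.14].

## Interface

Orientations are given as a unit quaternion [w, x, y, z].
In Python, from workcell import sensors, capture, get_calibration, r gives the robot as it stands.
- The arm moves only by the tool apply_moves, never from a script. Its argument "deltas" is a list that holds one entry, the list of rows, each a list of 7 numbers: the turn, a rotation vector about the world's x, y, z in rad, then the shift along the world's x, y, z in mm, then the opening in per cent of the stroke, from 0 (shut) to 100 (fully open). In form: [[[rx, ry, rz, tx, ty, tz, hand], ...]]. A call has exactly 10 rows; each row shifts and turns the commanded pose from where the row before left it; what a row does not reach is not made up. A row lasts 1/12 s, in which the tool goes at most 41.7 mm and 7.16 degrees, less where a joint would pass 70% of its speed; a pose out of reach is approached as far as the arm can. A call with a gripper value outside its range is refused whole. The fingers move at their own pace and stop on an object; "newtons" is the grip in N (left out, the last holds). Time passes only in rows, so rows that do not move let the fingers close, or fill a call up. It gives the time, the measured TCP pose, the force, the opening and the grip force at its end, in the units of the state.
- sensors.state(): the state, without advancing time (a new reading comes with each control period).
- capture(name): name is "side" or "top" or "wrist"; returns the picture (384x512x3 uint8, red, green, blue); there is no depth.
- get_calibration(name): a dict with "camera_matrix" (3x3 intrinsics, pixels), "dist_coeffs" ([k1, k2, p1, p2, k3] as OpenCV has them; the pictures are not rectified), "rvec" (rotation vector, rad) and "tvec" (3), from world to camera coordinates, as OpenCV has them. Camera axes: x right, y down, z forward; pixel columns grow to the right and rows downward; lengths in m; the calibration is good to about 2 mm. A picture is of the moment at which its call begins: read the wrist's pose just before it. get_calibration takes no time and is no camera call; for the wrist camera it gives the pose at the moment of the call.
- r.job_done(): hands the job in; it is judged then, once.
The state is a dict: "time": time; "joints": joint angles; "joint_vel": joint speeds; "effort": joint torques, N m; "ee_pos": TCP position; "tool_rot": TCP orientation; "wrist_force": force on the tool from outside, world axes, zero at the start; "wrist_torque": the same for the moment, N m; "gripper_width": opening from 0.0 (shut) to 1.0 (fully open); "grasp_force": force on a finger pad.
Only numpy, scipy, OpenCV 4.12 (cv2) and the standard library are available. Lean on these libraries where they do the work, as an engineer would, in place of code of your own. Each camera call takes 0.05 s, during which the arm holds its last target. There are 200 camera calls.

## Task

Get both roller tubes ready for marking: lay each one gently in a lane of its own across the two blue V-saddles of the jig, then slide it along the grooves until its end is hard up against that lane's end stop, so that the red spring pin in the stop is pushed fully in and the tube keeps it there when you let go. Either tube may go in either lane. Leave the tin of screws and the corner key where they are.

Things in the scene. Friction and masses are not known exactly. Their poses are not given: they have to be found in the camera images.
- tube_1: Bright aluminium roller tube with black plugs in both ends, a plain round bar 22 mm in diameter and 200 mm long, about 0.2 kg, lying on the table. Origin at the middle of its axis; own y runs along the tube; both ends are alike.
- tube_2: The same roller tube in brass colour: 22 mm in diameter, 200 mm long, black end plugs, about 0.2 kg. Origin at the middle of its axis; own y runs along the tube.
- jig: Fixed jig: plywood board 190 (x) by 260 mm (y), 12 mm thick, from y = -85 to +175 mm, with two parallel lanes along its y at x = -45 and +45 mm. Each lane has two blue 90-degree V-saddles 14 mm thick, 55 mm wide, centred at y = -55 and +55 mm (96 mm free between them), tops 62 mm over the table, and an end stop at its +y end. Origin: on the table, midway between the four saddles; z up.
- lane_1 (a point): Lane 1 (jig x = -45 mm): point midway between its two saddles on the axis of a seated tube, 55.6 mm above the table. Axes as the jig's: y along the lane towards its end stop. A tube laid with its middle at y = -20 mm is still clear of the stop's pin (10 mm or more); hard up to the stop its middle lies somewhere between y = 0 and +25 mm.
- lane_2 (a point): Lane 2 (jig x = +45 mm): the same point for the other lane, 55.6 mm above the table, same axes. Both end stops: an upright aluminium plate 34 mm wide, top 75 mm over the table, flat face towards -y, clamped (each separately) with its face anywhere from y = +100 to +125 mm. This setting is not measured: find it by touch or sight. Pushing does not move a stop.
- pin_1 (a joint): Red spring pin, 8 mm in diameter, in the face of lane 1's end stop at the height of a seated tube's axis. Travel in m: 0 = standing 10 mm out of the face, 0.010 = pushed flush. Its spring (0.3 to 0.55 N) is too weak to be felt or to move a seated tube; it comes out by itself when nothing holds it in. The hard stop behind it is clearly felt.
- pin_2 (a joint): The same red spring pin in lane 2's end stop: 0 = 10 mm out, 0.010 = flush.
- screw_tin: Bystander: open grey tin of screws, 66 mm across, 41 mm high. Origin at the centre of its underside.
- corner_key: Bystander: light grey L-shaped corner key, 42 x 42 x 9 mm. Origin at the centre of its underside.

How it is judged:
At the end, for the whole second after the job is handed in: Each tube lies released and at rest in a lane of its own, in both V-saddles (axis within 3 mm of the seated height and lane middle, within 0.03 rad of the lane), its middle 12 mm before to 40 mm past the lane point; both pins are in by over 7.5 of 10 mm (z of tube_1 in the frame of lane_1 between -0.003 and 0.003 m and angle between the y axis of each of tube_1, tube_2 and the y axis of jig, either way round below 0.03 rad and y of tube_1 in the frame of lane_1 between -0.012 and 0.04 m and (x of tube_1 in the frame of lane_1 between -0.003 and 0.003 m or x of tube_1 in the frame of lane_2 between -0.003 and 0.003 m) and linear speed of each of tube_1, tube_2 below 0.01 m/s and contact force between each of tube_1, tube_2 and the fingers below 0.05 N and z of tube_2 in the frame of lane_1 between -0.003 and 0.003 m and y of tube_2 in the frame of lane_1 between -0.012 and 0.04 m and (x of tube_2 in the frame of lane_1 between -0.003 and 0.003 m or x of tube_2 in the frame of lane_2 between -0.003 and 0.003 m) and value of joint each of pin_1, pin_2 above 0.0075 m); the robot touches nothing.
It fails at once if a tube is dropped or rammed into the jig (more than 60 N between tube and jig) (contact force between any of tube_1, tube_2 and jig above 60 N).
It fails at once if the tin or the corner key is moved more than 15 mm (distance of any of screw_tin, corner_key from where it was at the start of the episode above 0.015 m).
It also fails if it takes over 56 s, if anything falls off the work surface, if the arm or the gripper's body presses on something with over 40 N, if the wrist force passes 120 N, or if a joint passes its speed limit or range.

## Working session

There is one attempt and no reset: what is moved stays moved. The work goes in short steps, Python scripts to look and compute and a tool call to move; the robot and the scene stay as the last step left them, time stands still between calls to the robot, and variables do not carry over. Pictures are saved under pics/ and viewed, at most 10 in all, crops included, and the job is handed in when it is done.

Besides the shell and the picture viewer there is one more tool, called in YAML: its name, and indented under it one key for each argument. apply_moves: Moves the arm, as the interface text tells. Its arguments: {"type":"object","properties":{"deltas":{"type":"array","items":{"type":"array","items":{"type":"array","items":{"type":"number"}}}},"newtons":{"type":"number"}},"required":["deltas"]}

```bash
mkdir -p pics; ls
cat > h.py <<'E'
import numpy as np, cv2
from workcell import sensors, capture, get_calibration, r
def snap(name,fn):
    c=get_calibration(name); im=capture(name); cv2.imwrite('pics/'+fn,im[:,:,::-1]); return im,c
def ray(c,uv,z):
    K=np.array(c['camera_matrix']);d=np.array(c['dist_coeffs'])
    R,_=cv2.Rodrigues(np.array(c['rvec'],float));t=np.array(c['tvec'],float).ravel()
    p=cv2.undistortPoints(np.array(uv,float).reshape(-1,1,2),K,d).reshape(-1,2)
    D=np.c_[p,np.ones(len(p))]@R; o=-R.T@t
    return o+D*((z-o[2])/D[:,2])[:,None]
def proj(c,P):
    return cv2.projectPoints(np.array(P,float).reshape(-1,1,3),np.array(c['rvec'],float),np.array(c['tvec'],float),np.array(c['camera_matrix']),np.array(c['dist_coeffs']))[0].reshape(-1,2)
E
python3 - <<'E'
from h import *
a,c=snap('top','top0.png');b,d=snap('side','side0.png')
cv2.imwrite('pics/both.png',cv2.resize(np.hstack([a,b])[:,:,::-1],(800,300)))
print(sensors.state()['tool_rot'],r.tcp_to_tips,sensors.state()['time'])
for k in (c,d):
  R=cv2.Rodrigues(np.array(k['rvec'],float))[0];print(-R.T@np.array(k['tvec']).ravel(),R[2])
E
```

```text
pics
[-1.27104413e-04  2.26936230e-01  9.73909306e-01 -7.71137753e-04] 0.014 0.1
[0.41119494 0.03067687 1.27946389] [ 1.04473781e-01  3.04531838e-04 -9.94527595e-01]
[0.12252894 1.06879025 0.87440548] [ 0.30584199 -0.75569651 -0.57912301]
```

View pics/top0.png

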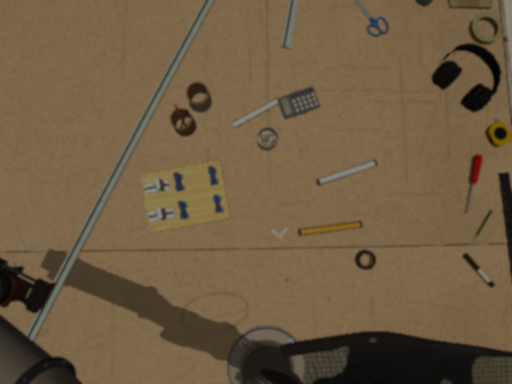

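View pics/side0.png

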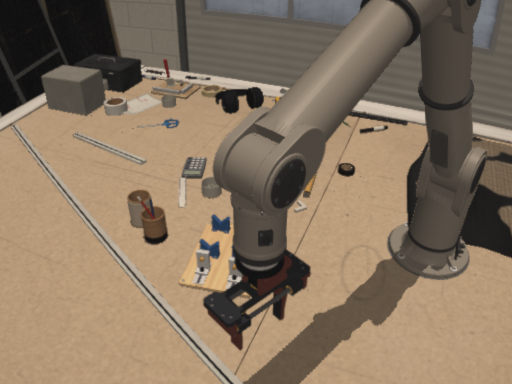

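```bash
cat > m.py <<'E'
from h import *
im=cv2.imread('pics/top0.png')[:,:,::-1].copy();c=get_calibration('top')
hsv=cv2.cvtColor(im,cv2.COLOR_RGB2HSV)
m=cv2.inRange(hsv,(100,90,30),(130,255,255));m[:150]=0;m[240:]=0;m[:,240:]=0
n,_,st,ce=cv2.connectedComponentsWithStats(m)
for s,q in zip(st[1:],ce[1:]):
  if s[4]>15: print('blue',s,q,ray(c,q,.05)[0])
def tube(x0,x1,y0,y1,mask,n):
  w=np.zeros_like(mask);w[y0:y1,x0:x1]=mask[y0:y1,x0:x1]
  cs=max(cv2.findContours(w,0,1)[0],key=cv2.contourArea)
  rc=cv2.minAreaRect(cs);B=cv2.boxPoints(rc);P=ray(c,B,.013)
  C=P.mean(0);e=[P[1]-P[0],P[2]-P[1]];e=max(e,key=np.linalg.norm)
  print(n,rc,C,'len',np.linalg.norm(e),'ang',np.degrees(np.arctan2(e[1],e[0])))
tube(310,385,150,195,cv2.inRange(hsv,(0,0,140),(180,70,255))|cv2.inRange(hsv,(0,0,0),(180,255,50)),'t1')
tube(292,370,215,245,cv2.inRange(hsv,(10,130,120),(40,255,255))|cv2.inRange(hsv,(0,0,0),(180,255,60)),'t2')
print('tin,key',ray(c,[267,138],.04),ray(c,[280,232],.009))
cr=im[145:255,130:390];cv2.imwrite('pics/crop.png',cv2.resize(cr[:,:,::-1],None,fx=3,fy=3,interpolation=cv2.INTER_CUBIC))
E
python3 m.py
```

```text
blue [210 168   6  15  46] [212.17391304 174.60869565] [0.59033276 0.15732734 0.05      ]
blue [175 174   6  16  52] [177.67307692 181.36538462] [0.57109217 0.26411403 0.05      ]
blue [214 196   7  15  48] [217.0625 202.8125] [0.50276547 0.14281312 0.05      ]
blue [179 203   7  15  48] [182.125      209.72916667] [0.48324703 0.250152   0.05      ]Traceback (most recent call last):
  File "m.py", line 14, in <module>
    tube(310,385,150,195,cv2.inRange(hsv,(0,0,140),(180,70,255))|cv2.inRange(hsv,(0,0,0),(180,255,50)),'t1')
    ~~~~^^^^^^^^^^^^^^^^^^^^^^^^^^^^^^^^^^^^^^^^^^^^^^^^^^^^^^^^^^^^^^^^^^^^^^^^^^^^^^^^^^^^^^^^^^^^^^^^^^^^
  File "m.py", line 10, in tube
    cs=max(cv2.findContours(w,0,1)[0],key=cv2.contourArea)
ValueError: max() iterable argument is empty
```

```bash
sed -i 's/^tube(.*$//' m.py
cat >> m.py <<'E'
print(hsv[165:180:2,347],hsv[222:236:2,330],hsv[200,330])
bg=np.median(im[196:212,300:380].reshape(-1,3),0)
df=(np.abs(im.astype(float)-bg).max(2)>35).astype(np.uint8)*255
tube(308,388,150,196,df,'t1');tube(292,370,215,245,df,'t2')
E
python3 m.py
```

```text
blue [210 168   6  15  46] [212.17391304 174.60869565] [0.59033276 0.15732734 0.05      ]
blue [175 174   6  16  52] [177.67307692 181.36538462] [0.57109217 0.26411403 0.05      ]
blue [214 196   7  15  48] [217.0625 202.8125] [0.50276547 0.14281312 0.05      ]
blue [179 203   7  15  48] [182.125      209.72916667] [0.48324703 0.250152   0.05      ]
tin,key [[ 0.70516801 -0.01468898  0.04      ]] [[ 0.41056948 -0.05069609  0.009     ]]
[[ 17 108 125]
 [ 17  99 121]
 [ 17  44 115]
 [ 30  14 130]
 [ 26  16 128]
 [ 18  57 108]
 [ 17 106 120]
 [ 17 104 127]] [[ 17 104 125]
 [ 18 124 105]
 [ 19 190 114]
 [ 21 198 134]
 [ 19 189 116]
 [ 18 122 109]
 [ 16 105 124]] [ 17 106 125]
t1 ((345.01983642578125, 173.15115356445312), (5.670104026794434, 60.0748405456543), 72.52522277832031) [ 0.59359236 -0.26251929  0.013     ] len 0.19395410986049963 ang -73.4425665037834
t2 ((329.5547790527344, 227.90162658691406), (6.080094337463379, 63.908546447753906), 82.23483276367188) [ 0.42065846 -0.20673917  0.013     ] len 0.20191594058601298 ang -83.31409460273454
```

View pics/crop.png

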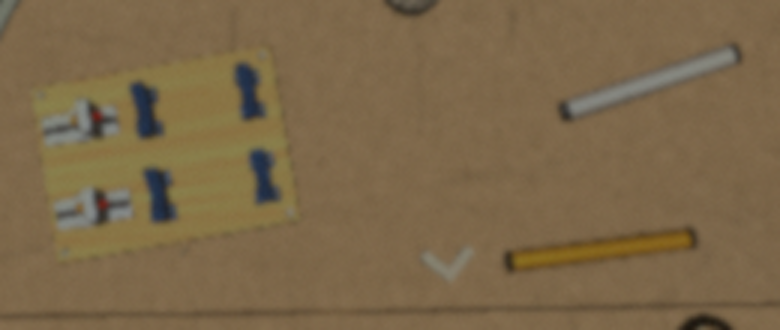

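apply_moves:
  deltas:
    - [[0,0,-0.094,20,-34,0,100],[0,0,-0.094,20,-34,0,100],[0,0,-0.094,20,-34,0,100],[0,0,-0.094,20,-34,0,100],[0,0,-0.094,20,-34,0,100],[0,0,-0.094,20,-34,0,100],[0,0,-0.094,20,-34,0,100],[0,0,-0.094,20,-34,0,100],[0,0,-0.094,20,-34,0,100],[0,0,-0.094,20,-34,0,100]]

```text
time: 0.93
ee_pos: [0.4987, 0.2636, 0.2365]
tool_rot: [-0.0, 0.645, 0.764, -0.0]
wrist_force: [0.3, 0.4, -0.1]
gripper_width: 1.001
grasp_force: 0.0
```

```bash
cat > w.py <<'E'
import sys
from h import *
import pickle
s=sensors.state();a,c=snap('wrist',sys.argv[1]+'.png');pickle.dump(c,open(sys.argv[1]+'.pkl','wb'))
R=cv2.Rodrigues(np.array(c['rvec'],float))[0];print(s['ee_pos'],s['tool_rot'],s['joints'],-R.T@np.array(c['tvec']).ravel(),R[2])
E
python3 w.py w1
```

```text
[0.49872481 0.26358926 0.23652436] [-1.31312604e-04  6.45129327e-01  7.64073371e-01 -1.35826873e-04] [-0.86327692  0.30158112  0.32945453  1.84308326 -0.11352503  1.01549296
 -0.3192223 ] [0.4870933  0.33800491 0.3839927 ] [ 0.04516415 -0.27127904 -0.96144052]
```

View pics/w1.png

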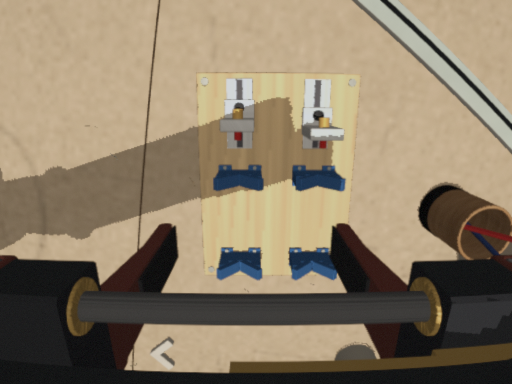

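The wrist view shows the jig whole: board corners near (197,73), (358,75), (204,275), saddles at (238,178), (318,178), (239,262), (313,262), and stops with top edges near rows 120–135.

```bash
cat > j.py <<'E'
from h import *
import pickle
c=pickle.load(open('w1.pkl','rb'));im=cv2.imread('pics/w1.png')
hsv=cv2.cvtColor(im,cv2.COLOR_BGR2HSV)
m=cv2.inRange(hsv,(100,90,30),(130,255,255));m[:150]=0;m[300:]=0;m[:,:200]=0;m[:,360:]=0
n,_,st,ce=cv2.connectedComponentsWithStats(m)
for s in st[1:]:
  if s[4]>100: print(s)
P=ray(c,[[197,73],[358,75],[204,275]],.012);print(P)
y=P[0]-P[2];x=P[1]-P[0];print(np.linalg.norm(x),np.linalg.norm(y),np.degrees(np.arctan2(x[1],x[0])),np.degrees(np.arctan2(-y[0],y[1])))
cv2.imwrite('pics/w1c.png',cv2.resize(im[60:290,190:370],None,fx=2.6,fy=2.6,interpolation=cv2.INTER_CUBIC))
E
python3 j.py
```

```text
[214 166  49  24 885]
[293 166  52  25 902]
[217 248  45  31 992]
[ 290  248   48   32 1031]
[[0.41729864 0.36218986 0.012     ]
 [0.59923263 0.39177799 0.012     ]
 [0.45751079 0.10701988 0.012     ]]
0.18432426026226548 0.25831905883942813 9.237204746286535 8.95557032941772
```

View pics/w1c.png

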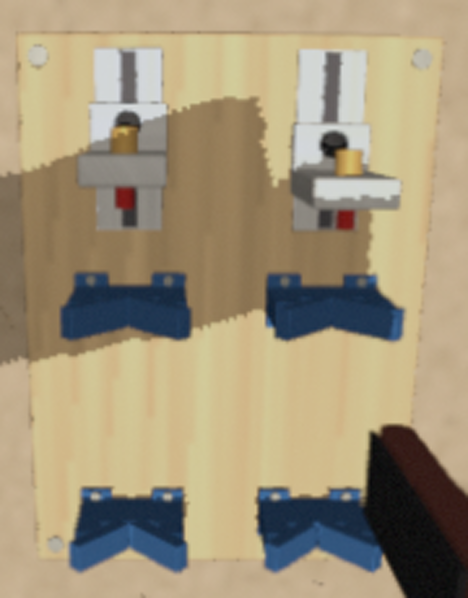

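```bash
cat > j2.py <<'E'
from h import *
import pickle
c=pickle.load(open('w1.pkl','rb'))
f=lambda q,z:ray(c,np.array(q)/2.6+[190,60],z)
B=f([[17,33],[442,38],[40,557]],.012)
G=f([[128,534],[318,535],[127,307],[333,307]],.041)
J=np.array([[-95,175],[95,175],[-95,-85],[-45,-55],[45,-55],[-45,55],[45,55]])/1e3
print(B,G)
for sel in (range(3),range(3,7),range(7)):
  A=J[list(sel)];W=np.r_[B,G][list(sel),:2]
  U,_,V=np.linalg.svd((A-A.mean(0)).T@(W-W.mean(0)));R=(V.T@U.T);t=W.mean(0)-R@A.mean(0)
  print(np.degrees(np.arctan2(R[1,0],R[0,0])),t,(W-A@R.T-t).round(4).tolist())
S=f([[78,182],[166,184],[314,205],[401,208]],.075)[:,:2]
print('stop face y in jig',((S-t)@R))
E
python3 j2.py
```

```text
[[0.41673234 0.36244211 0.012     ]
 [0.60143204 0.39263619 0.012     ]
 [0.45923369 0.10853859 0.012     ]] [[0.50132864 0.14608972 0.041     ]
 [0.5909086  0.16047667 0.041     ]
 [0.48383376 0.25554603 0.041     ]
 [0.57265865 0.27069076 0.041     ]]
9.49793456088639 [0.53827465 0.20597526] [[0.001, -0.0005], [-0.0017, -0.0016], [0.0006, 0.0021]]
9.304821347842953 [0.53718241 0.20820079] [[-0.0003, -0.0006], [0.0004, -0.0007], [-0.0, 0.0003], [-0.0, 0.0009]]
9.471732266900515 [0.53763446 0.20723802] [[0.0016, -0.0018], [-0.0011, -0.0028], [0.0013, 0.0008], [-0.001, 0.0005], [-0.0002, 0.0001], [-0.0004, 0.0015], [-0.0003, 0.0018]]
stop face y in jig [[-0.06153596  0.11301587]
 [-0.02826567  0.11229703]
 [ 0.02818544  0.10470494]
 [ 0.0618258   0.10389702]]
```

apply_moves:
  deltas:
    - [[0,0,0.012,9,-35,0,100],[0,0,0.012,9,-35,0,100],[0,0,0.012,9,-35,0,100],[0,0,0.012,9,-35,0,100],[0,0,0.012,9,-35,0,100],[0,0,0.012,9,-35,0,100],[0,0,0.012,9,-35,0,100],[0,0,0.012,9,-35,0,100],[0,0,0.012,9,-35,0,100],[0,0,0.012,9,-35,0,100]]

```text
time: 1.82
ee_pos: [0.5883, -0.0859, 0.2364]
tool_rot: [-0.0, 0.596, 0.803, -0.0]
wrist_force: [0.4, 0.4, 0.8]
gripper_width: 0.999
grasp_force: 0.0
```

```bash
python3 w.py w2
```

```text
[ 0.58828122 -0.08588279  0.2364101 ] [-2.75505626e-04  5.95769753e-01  8.03155227e-01 -8.26330664e-05] [-0.30804119  0.36568138  0.45029601  1.77854048 -0.18172682  1.03892914
  0.50338182] [ 0.56749989 -0.0136659   0.38389631] [ 0.07859052 -0.26313313 -0.96155316]
```

View pics/w2.png

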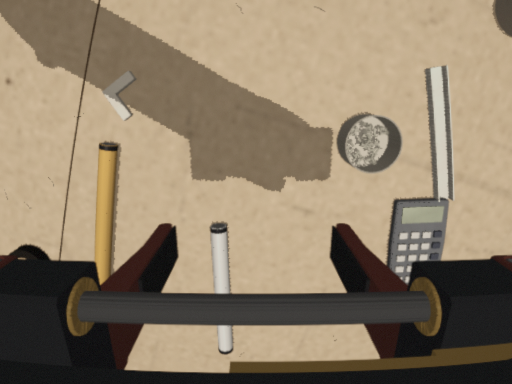

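The silver tube runs from (219,228) to (226,350) between the fingers; the brass tube from (108,146) down past (104,275).

Run:
```python
from h import *
import pickle
c=pickle.load(open('w2.pkl','rb'));im=cv2.imread('pics/w2.png').astype(int)
for row,a,b in ((240,200,245),(285,200,245),(335,205,250),(165,80,135),(255,80,135)):
  p=im[row,a:b];d=np.abs(p-np.median(im[195:215,260:300].reshape(-1,3),0)).max(1);i=np.where(d>40)[0];print(row,a+i.min(),a+i.max())
P=ray(c,[[219,225],[226,352],[108,144]],.011);print(P,np.linalg.norm(P[1]-P[0]),P[:2].mean(0))
d=P[0]-P[1];print('yaw1',np.degrees(np.arctan2(-d[0],d[1])))
q=ray(c,[[107,165],[103.5,255]],.014);d=q[0]-q[1];print('t2',q,np.degrees(np.arctan2(-d[0],d[1])), P[2]-d/np.linalg.norm(d)*.1)
```

```text
240 215 228
285 217 230
335 220 232
165 98 119
255 95 134
[[ 0.56780785 -0.17000418  0.011     ]
 [ 0.63048981 -0.36655503  0.011     ]
 [ 0.40979849 -0.10794632  0.011     ]] 0.20630381345022503 [ 0.59914883 -0.2682796   0.011     ]
yaw1 17.68798244839984
t2 [[ 0.41433899 -0.13319611  0.014     ]
 [ 0.42907369 -0.25728613  0.014     ]] 6.771711026970487 [ 0.42158986 -0.2072487   0.011     ]
```

apply_moves:
  deltas:
    - [[0,0,0,2,-33,-18,100],[0,0,0,2,-33,-20,100],[0,0,0,2,-33,-20,100],[0,0,0,2,-33,-22,100],[0,0,0,2,-33,-24,100],[0,0,0,0,-7,-30,100],[0,0,0,0,-6,-30,100],[0,0,0,0,-2,-25,100],[0,0,0,0,0,-18,100],[0,0,0,0,0,-12,100]]
  newtons: 25

```text
time: 2.7
ee_pos: [0.5969, -0.2636, 0.0148]
tool_rot: [-0.002, 0.596, 0.803, -0.001]
wrist_force: [-0.6, -0.6, -0.1]
gripper_width: 1.0
grasp_force: 0.0
```

apply_moves:
  deltas:
    - [[0,0,0,0,0,0,100],[0,0,0,0,0,0,0],[0,0,0,0,0,0,0],[0,0,0,0,0,0,0],[0,0,0,0,0,0,0],[0,0,0,0,0,0,0],[0,0,0,0,0,0,0],[0,0,0,0,0,0,0],[0,0,0,0,0,0,0],[0,0,0,0,0,0,0]]
  newtons: 25

```text
time: 3.53
ee_pos: [0.5984, -0.2645, 0.0177]
tool_rot: [0.0, 0.596, 0.803, 0.0]
wrist_force: [0.4, -0.1, -0.3]
gripper_width: 0.354
grasp_force: 0.0
```

apply_moves:
  deltas:
    - [[0,0,0,0,0,0,0],[0,0,0,0,0,0,0],[0,0,0,0,0,0,0],[0,0,0,0,0,0,0],[0,0,0,0,0,10,0],[0,0,0,0,0,20,0],[0,0,0,0,0,25,0],[0,0,0,0,0,25,0],[0,0,0,0,10,20,0],[0,0,0,0,20,0,0]]

```text
time: 4.37
ee_pos: [0.6001, -0.2388, 0.1231]
tool_rot: [0.004, 0.598, 0.801, 0.0]
wrist_force: [0.8, -0.4, -1.2]
gripper_width: 0.247
grasp_force: 24.9
```

apply_moves:
  deltas:
    - [[0,0,-0.013,-1,38,0,0],[0,0,-0.013,-1,40,0,0],[0,0,-0.013,-1,40,0,0],[0,0,-0.013,-1,40,0,0],[0,0,-0.013,-1,40,0,0],[0,0,-0.013,-1,40,0,0],[0,0,-0.013,-1,40,0,0],[0,0,-0.013,-2,40,0,0],[0,0,-0.013,-2,40,0,0],[0,0,-0.013,-2,40,0,0]]

```text
time: 5.2
ee_pos: [0.5849, 0.1656, 0.1183]
tool_rot: [-0.0, 0.647, 0.762, 0.0]
wrist_force: [0.5, 0.7, -1.0]
gripper_width: 0.241
grasp_force: 24.9
```

apply_moves:
  deltas:
    - [[0,0,0,0,20,0,0],[0,0,0,0,8,0,0],[0,0,0,0,0,0,0],[0,0,0,0,0,0,0],[0,0,0,0,0,0,0],[0,0,0,0,0,0,0],[0,0,0,0,0,0,0],[0,0,0,0,0,0,0],[0,0,0,0,0,0,0],[0,0,0,0,0,0,0]]

```text
time: 6.03
ee_pos: [0.5854, 0.1911, 0.1177]
tool_rot: [0.0, 0.647, 0.762, 0.0]
wrist_force: [-0.4, 0.4, -2.7]
gripper_width: 0.244
grasp_force: 24.9
```

```bash
python3 w.py w3
```

```text
[0.58542699 0.19111552 0.11769638] [1.33204153e-05 6.47418842e-01 7.62134399e-01 2.13287735e-05] [-0.73885595  0.54655851  0.43766609  1.82707592 -0.30201853  0.83392066
  0.01021922] [0.57416658 0.2655915  0.26514113] [ 0.04385704 -0.27150546 -0.96143713]
```

View pics/w3.png

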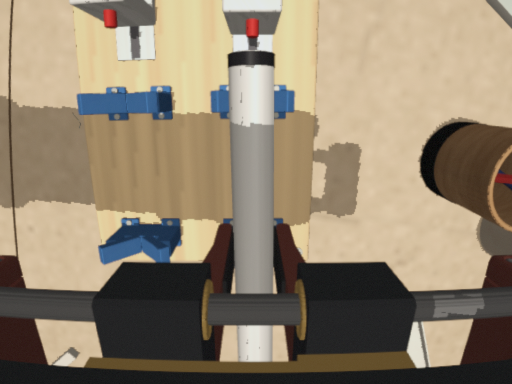

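The tube hangs over lane 2, its front plug at (251,58), in line with the pin (252,28) and the front saddle (211–294, row 100).

```bash
cat > t.py <<'E'
from h import *
import pickle
c=pickle.load(open('w3.pkl','rb'))
a=np.radians(9.4);R=np.array([[np.cos(a),-np.sin(a)],[np.sin(a),np.cos(a)]]);t=np.array([.5372,.2075])
g=lambda q,z:((ray(c,q,z)[:,:2]-t)@R).round(4).tolist()
print('tube end',g([[251,56]],.111),g([[253.5,200]],.115))
print('pin2',g([[252.5,22],[252.5,34]],.0556),'pin1',g([[110,20]],.0556))
print('saddle2 ends z62',g([[211,108],[294,108]],.060),'saddle1',g([[78,106],[172,106]],.060))
s=sensors.state();print('tcp jig',(np.array(s['ee_pos'][:2])-t)@R)
q=s['tool_rot'];print(np.degrees(np.arctan2(2*q[2]**2-1,2*q[1]*q[2])))
E
python3 t.py
```

```text
tube end [[0.0447, 0.0735]] [[0.0457, 0.0045]]
pin2 [[0.0453, 0.1017], [0.0453, 0.0946]] pin1 [[-0.0449, 0.1053]]
saddle2 ends z62 [[0.0185, 0.0493], [0.0718, 0.0492]] saddle1 [[-0.0699, 0.0523], [-0.0067, 0.0509]]
tcp jig [ 0.04484123 -0.02385514]
9.318473476834225
```

apply_moves:
  deltas:
    - [[0,0,0,0,0,-6,0],[0,0,0,0,0,-10,0],[0,0,0,0,0,-12,0],[0,0,0,0,0,-10,0],[0,0,0,0,0,-6,0],[0,0,0,0,0,-3,0],[0,0,0,0,0,-2,0],[0,0,0,0,0,-1,0],[0,0,0,0,0,-1,0],[0,0,0,0,0,-1,0]]

```text
time: 6.92
ee_pos: [0.5857, 0.1916, 0.066]
tool_rot: [0.0, 0.647, 0.762, 0.0]
wrist_force: [0.1, 0.5, -1.7]
gripper_width: 0.245
grasp_force: 24.9
```

apply_moves:
  deltas:
    - [[0,0,0,0,0,-0.5,0],[0,0,0,0,0,-0.5,0],[0,0,0,0,0,-0.5,0],[0,0,0,0,0,-0.5,0],[0,0,0,0,0,-0.5,0],[0,0,0,0,0,0,0],[0,0,0,0,0,0,0],[0,0,0,0,0,0,0],[0,0,0,0,0,0,0],[0,0,0,0,0,0,0]]

```text
time: 7.75
ee_pos: [0.5853, 0.1915, 0.0631]
tool_rot: [-0.0, 0.647, 0.762, -0.0]
wrist_force: [-0.8, 0.2, -2.3]
gripper_width: 0.243
grasp_force: 24.9
```

apply_moves:
  deltas:
    - [[0,0,0,0,0,-0.5,0],[0,0,0,0,0,-0.5,0],[0,0,0,0,0,-0.3,0],[0,0,0,0,0,-0.2,0],[0,0,0,0,0,0,0],[0,0,0,0,0,0,0],[0,0,0,0,0,0,0],[0,0,0,0,0,0,0],[0,0,0,0,0,0,0],[0,0,0,0,0,0,0]]

```text
time: 8.58
ee_pos: [0.5854, 0.1916, 0.0627]
tool_rot: [-0.0, 0.647, 0.762, 0.0]
wrist_force: [-3.8, -0.3, 9.0]
gripper_width: 0.243
grasp_force: 24.9
```

apply_moves:
  deltas:
    - [[0,0,0,-0.4,0,0,0],[0,0,0,-0.4,0,0,0],[0,0,0,0,0,0,0],[0,0,0,-0.33,2,0,0],[0,0,0,-0.66,4,0,0],[0,0,0,-0.66,4,0,0],[0,0,0,-0.66,4,0,0],[0,0,0,-0.66,4,0,0],[0,0,0,-0.33,2,0,0],[0,0,0,0,0,0,0]]
  newtons: 10

```text
time: 9.42
ee_pos: [0.5817, 0.2093, 0.0619]
tool_rot: [0.001, 0.648, 0.762, -0.001]
wrist_force: [-1.2, -6.0, 6.4]
gripper_width: 0.246
grasp_force: 10.0
```

apply_moves:
  deltas:
    - [[0,0,0,-0.16,1,0,0],[0,0,0,-0.16,1,0,0],[0,0,0,-0.16,1,0,0],[0,0,0,-0.16,1,0,0],[0,0,0,-0.16,1,0,0],[0,0,0,-0.16,1,0,0],[0,0,0,-0.16,1,0,0],[0,0,0,0,0,0,0],[0,0,0,0,0,0,0],[0,0,0,0,0,0,0]]

```text
time: 10.25
ee_pos: [0.5807, 0.2154, 0.0619]
tool_rot: [0.001, 0.648, 0.762, -0.001]
wrist_force: [-1.2, -7.1, 6.2]
gripper_width: 0.248
grasp_force: 10.0
```

apply_moves:
  deltas:
    - [[0,0,0,-0.16,1,0,0],[0,0,0,-0.16,1,0,0],[0,0,0,-0.16,1,0,0],[0,0,0,-0.08,0.5,0,0],[0,0,0,-0.08,0.5,0,0],[0,0,0,-0.08,0.5,0,0],[0,0,0,-0.08,0.5,0,0],[0,0,0,0,0,0,0],[0,0,0,0,0,0,0],[0,0,0,0,0,0,0]]

```text
time: 11.08
ee_pos: [0.5801, 0.2191, 0.0619]
tool_rot: [0.002, 0.648, 0.761, -0.002]
wrist_force: [-1.3, -10.6, 6.6]
gripper_width: 0.248
grasp_force: 10.0
```

apply_moves:
  deltas:
    - [[0,0,0,-0.08,0.5,0.2,0],[0,0,0,-0.08,0.5,0.2,0],[0,0,0,-0.08,0.5,0,0],[0,0,0,-0.08,0.5,0,0],[0,0,0,-0.08,0.5,0,0],[0,0,0,-0.08,0.5,0,0],[0,0,0,-0.08,0.5,0,0],[0,0,0,-0.08,0.5,0,0],[0,0,0,0,0,0,0],[0,0,0,0,0,0,0]]

```text
time: 11.92
ee_pos: [0.5798, 0.2207, 0.0618]
tool_rot: [0.003, 0.649, 0.761, -0.003]
wrist_force: [1.2, -14.2, 3.7]
gripper_width: 0.246
grasp_force: 10.0
```

```bash
python3 w.py w4
```

```text
[0.57980708 0.22065696 0.06179153] [ 0.00261915  0.64902101  0.76076159 -0.00258178] [-0.76316426  0.63085654  0.4058778   1.84045652 -0.34118724  0.74210048
 -0.01440326] [0.56881159 0.29622873 0.20869487] [ 0.04333913 -0.27874511 -0.95938672]
```

View pics/w4.png

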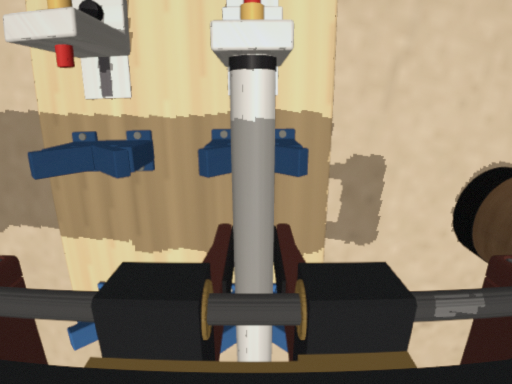

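The tube's plug meets the stop face at row 58 and the pin's tail shows red behind the plate (252,2), so lane 2 is seated. Release and go for the brass tube.

apply_moves:
  deltas:
    - [[0,0,0,0,0,0,26],[0,0,0,0,0,0,30],[0,0,0,0,0,0,40],[0,0,0,0,0,0,60],[0,0,0,0,0,0,60],[0,0,0,0,0,0,60],[0,0,0,0,0,5,60],[0,0,0,0,0,15,60],[0,0,0,0,0,25,70],[0,0,0,0,0,30,80]]

```text
time: 12.8
ee_pos: [0.5775, 0.2272, 0.1368]
tool_rot: [-0.001, 0.647, 0.762, -0.001]
wrist_force: [0.5, -0.2, 0.7]
gripper_width: 0.712
grasp_force: 0.0
```

apply_moves:
  deltas:
    - [[0,0,-0.0046,-13,-38,5,100],[0,0,-0.0046,-13,-38,5,100],[0,0,-0.0046,-13,-38,5,100],[0,0,-0.0046,-13,-38,5,100],[0,0,-0.0046,-13,-38,0,100],[0,0,-0.0046,-13,-38,0,100],[0,0,-0.0046,-13,-38,0,100],[0,0,-0.0046,-13,-38,0,100],[0,0,-0.0046,-13,-38,0,100],[0,0,-0.0046,-13,-38,0,100]]

```text
time: 13.63
ee_pos: [0.4479, -0.154, 0.1577]
tool_rot: [0.0, 0.665, 0.747, 0.001]
wrist_force: [0.6, -0.2, 1.0]
gripper_width: 1.002
grasp_force: 0.0
```

apply_moves:
  deltas:
    - [[0,0,0,-9,-18,-10,100],[0,0,0,-9,-18,-15,100],[0,0,0,-6,-12,-25,100],[0,0,0,-2,-4,-28,100],[0,0,0,0,0,-25,100],[0,0,0,0,0,-17,100],[0,0,0,0,0,-12,100],[0,0,0,0,0,-8,100],[0,0,0,0,0,0,100],[0,0,0,0,0,0,0]]
  newtons: 25

```text
time: 14.47
ee_pos: [0.4229, -0.2046, 0.0174]
tool_rot: [0.0, 0.665, 0.747, 0.0]
wrist_force: [-0.0, -0.4, -1.4]
gripper_width: 0.961
grasp_force: 0.0
```

apply_moves:
  deltas:
    - [[0,0,0,0,0,0,0],[0,0,0,0,0,0,0],[0,0,0,0,0,0,0],[0,0,0,0,0,0,0],[0,0,0,0,0,0,0],[0,0,0,0,0,0,0],[0,0,0,0,0,0,0],[0,0,0,0,0,0,0],[0,0,0,0,0,0,0],[0,0,0,0,0,0,0]]

```text
time: 15.3
ee_pos: [0.4224, -0.2045, 0.0169]
tool_rot: [-0.0, 0.665, 0.747, -0.0]
wrist_force: [-0.2, -0.9, -0.2]
gripper_width: 0.241
grasp_force: 25.0
```

apply_moves:
  deltas:
    - [[0,0,0,0,0,0,0],[0,0,0,0,0,0,0],[0,0,0,0,0,0,0],[0,0,0,0,0,0,0],[0,0,0,0,0,0,0],[0,0,0,0,0,0,0],[0,0,0,0,0,10,0],[0,0,0,0,0,20,0],[0,0,0,0,0,25,0],[0,0,0,0,0,25,0]]

```text
time: 16.13
ee_pos: [0.4222, -0.2044, 0.0981]
tool_rot: [-0.001, 0.665, 0.747, -0.0]
wrist_force: [1.8, -0.2, -2.3]
gripper_width: 0.243
grasp_force: 25.0
```

apply_moves:
  deltas:
    - [[0,0,0.0046,7.4,38,8,0],[0,0,0.0046,7.4,38,8,0],[0,0,0.0046,7.4,38,4,0],[0,0,0.0046,7.4,38,0,0],[0,0,0.0046,7.4,38,0,0],[0,0,0.0046,7.4,38,0,0],[0,0,0.0046,7.4,38,0,0],[0,0,0.0046,7.4,38,0,0],[0,0,0.0046,7.4,38,0,0],[0,0,0.0046,7.4,38,0,0]]

```text
time: 16.97
ee_pos: [0.4966, 0.1777, 0.1178]
tool_rot: [0.0, 0.647, 0.762, 0.0]
wrist_force: [1.1, 0.2, -2.3]
gripper_width: 0.243
grasp_force: 25.0
```

apply_moves:
  deltas:
    - [[0,0,0,0,0,0,0],[0,0,0,0,0,0,0],[0,0,0,0,0,0,0],[0,0,0,0,0,0,0],[0,0,0,0,0,0,0],[0,0,0,0,0,0,0],[0,0,0,0,0,0,0],[0,0,0,0,0,0,0],[0,0,0,0,0,0,0],[0,0,0,0,0,0,0]]

```text
time: 17.8
ee_pos: [0.4967, 0.1754, 0.1171]
tool_rot: [-0.0, 0.647, 0.762, 0.0]
wrist_force: [-0.3, 0.7, -3.3]
gripper_width: 0.239
grasp_force: 25.0
```

```bash
python3 w.py w5
```

```text
[0.49670681 0.17540144 0.11708798] [-2.68177039e-06  6.47281783e-01  7.62250805e-01  4.96805345e-05] [-0.85796132  0.42654321  0.50234788  2.04160529 -0.29883442  0.74339564
 -0.00844059] [0.48543247 0.2498282  0.26453795] [ 0.0439409  -0.27145729 -0.9614469 ]
```

View pics/w5.png

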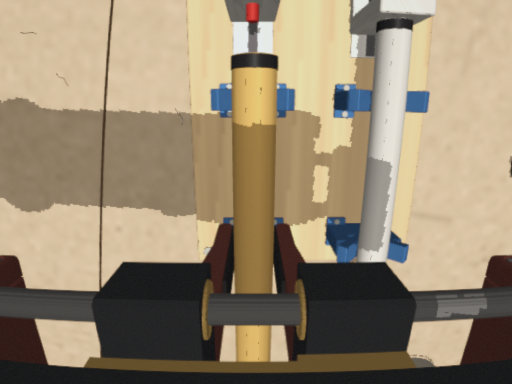

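The brass tube hangs over lane 1, plug at (253,60) in line with the pin (252,12); the silver tube sits against its stop, with no red showing.

apply_moves:
  deltas:
    - [[0,0,0,-0.6,0,-6,0],[0,0,0,0,0,-10,0],[0,0,0,0,0,-12,0],[0,0,0,0,0,-10,0],[0,0,0,0,0,-6,0],[0,0,0,0,0,-3,0],[0,0,0,0,0,-2,0],[0,0,0,0,0,-2,0],[0,0,0,0,0,-1,0],[0,0,0,0,0,0,0]]

```text
time: 18.68
ee_pos: [0.4962, 0.1756, 0.0651]
tool_rot: [0.0, 0.647, 0.762, 0.0]
wrist_force: [-0.9, 0.1, -3.2]
gripper_width: 0.244
grasp_force: 25.0
```

apply_moves:
  deltas:
    - [[0,0,0,0,0,-0.5,0],[0,0,0,0,0,-0.5,0],[0,0,0,0,0,-0.5,0],[0,0,0,0,0,-0.5,0],[0,0,0,0,0,0,0],[0,0,0,0,0,0,0],[0,0,0,0,0,0,0],[0,0,0,0,0,0,0],[0,0,0,0,0,0,0],[0,0,0,0,0,0,0]]

```text
time: 19.52
ee_pos: [0.4961, 0.1755, 0.0631]
tool_rot: [0.0, 0.647, 0.762, 0.0]
wrist_force: [-0.3, 0.1, -3.0]
gripper_width: 0.241
grasp_force: 25.0
```

apply_moves:
  deltas:
    - [[0,0,0,0,0,-0.5,0],[0,0,0,0,0,-0.4,0],[0,0,0,0,0,-0.3,0],[0,0,0,0,0,-0.3,0],[0,0,0,0,0,0,0],[0,0,0,0,0,0,0],[0,0,0,0,0,0,0],[0,0,0,0,0,0,0],[0,0,0,0,0,0,0],[0,0,0,0,0,0,0]]

```text
time: 20.35
ee_pos: [0.4962, 0.1755, 0.0616]
tool_rot: [0.0, 0.647, 0.762, 0.0]
wrist_force: [0.2, -0.0, -0.9]
gripper_width: 0.241
grasp_force: 25.0
```

apply_moves:
  deltas:
    - [[0,0,0,0,0,-0.3,0],[0,0,0,0,0,-0.3,0],[0,0,0,0,0,0,0],[0,0,0,-0.5,3,0,0],[0,0,0,-0.8,5,0,0],[0,0,0,-0.8,5,0,0],[0,0,0,-0.8,5,0,0],[0,0,0,-0.8,5,0,0],[0,0,0,-0.8,5,0,0],[0,0,0,-0.3,2,0,0]]
  newtons: 10

```text
time: 21.18
ee_pos: [0.4916, 0.2024, 0.0613]
tool_rot: [0.001, 0.648, 0.762, -0.001]
wrist_force: [-0.9, -10.8, 7.9]
gripper_width: 0.252
grasp_force: 10.0
```

apply_moves:
  deltas:
    - [[0,0,0,-0.16,1,0,0],[0,0,0,-0.16,1,0,0],[0,0,0,-0.16,1,0,0],[0,0,0,-0.16,1,0,0],[0,0,0,-0.16,1,0,0],[0,0,0,-0.16,1,0,0],[0,0,0,-0.08,0.5,0,0],[0,0,0,0,0,0,0],[0,0,0,0,0,0,0],[0,0,0,0,0,0,0]]

```text
time: 22.02
ee_pos: [0.4907, 0.208, 0.0613]
tool_rot: [0.001, 0.648, 0.761, -0.001]
wrist_force: [-0.4, -10.4, 7.3]
gripper_width: 0.251
grasp_force: 10.0
```

apply_moves:
  deltas:
    - [[0,0,0,0,0,0.3,0],[0,0,0,-0.1,0.6,0.2,0],[0,0,0,-0.1,0.6,0,0],[0,0,0,-0.1,0.6,0,0],[0,0,0,-0.1,0.6,0,0],[0,0,0,-0.1,0.6,0,0],[0,0,0,-0.1,0.6,0,0],[0,0,0,-0.1,0.6,0,0],[0,0,0,0,0,0,0],[0,0,0,0,0,0,0]]

```text
time: 22.85
ee_pos: [0.4898, 0.2134, 0.0614]
tool_rot: [0.001, 0.648, 0.762, -0.001]
wrist_force: [0.2, -10.4, 4.2]
gripper_width: 0.248
grasp_force: 10.0
```

apply_moves:
  deltas:
    - [[0,0,0,-0.1,0.6,0,0],[0,0,0,-0.1,0.6,0,0],[0,0,0,-0.1,0.6,0,0],[0,0,0,-0.1,0.6,0,0],[0,0,0,-0.1,0.6,0,0],[0,0,0,-0.1,0.6,0,0],[0,0,0,-0.1,0.6,0,0],[0,0,0,0,0,0,0],[0,0,0,0,0,0,0],[0,0,0,0,0,0,0]]

```text
time: 23.68
ee_pos: [0.4894, 0.2158, 0.0613]
tool_rot: [0.002, 0.648, 0.761, -0.002]
wrist_force: [1.8, -12.9, 3.6]
gripper_width: 0.245
grasp_force: 10.0
```

apply_moves:
  deltas:
    - [[0,0,0,0,0,0,0],[0,0,0,0,0,0,0],[0,0,0,-0.1,0.6,0,0],[0,0,0,-0.1,0.6,0,0],[0,0,0,-0.1,0.6,0,0],[0,0,0,-0.1,0.6,0,0],[0,0,0,-0.1,0.6,0,0],[0,0,0,0,0,0,0],[0,0,0,0,0,0,0],[0,0,0,0,0,0,0]]
  newtons: 18

```text
time: 24.52
ee_pos: [0.4894, 0.2159, 0.0613]
tool_rot: [0.003, 0.649, 0.761, -0.003]
wrist_force: [2.7, -20.6, 5.0]
gripper_width: 0.245
grasp_force: 18.0
```

Hard stop: no motion, force rises to 20 N. Release and lift, clear for a check view.

apply_moves:
  deltas:
    - [[0,0,0,0,0,0,26],[0,0,0,0,0,0,30],[0,0,0,0,0,0,40],[0,0,0,0,0,0,60],[0,0,0,0,0,0,60],[0,0,0,0,0,0,60],[0,0,0,0,0,5,60],[0,0,0,0,0,20,60],[0,0,0,0,0,35,70],[0,0,0,5,0,35,80]]

```text
time: 25.35
ee_pos: [0.4918, 0.2229, 0.1569]
tool_rot: [-0.001, 0.647, 0.762, -0.002]
wrist_force: [0.6, 0.3, -0.2]
gripper_width: 0.714
grasp_force: 0.0
```

apply_moves:
  deltas:
    - [[0,0,0,5,0,20,80],[0,0,0,10,0,20,80],[0,0,0,10,0,20,80],[0,0,0,10,0,10,80],[0,0,0,0,0,0,80],[0,0,0,0,0,0,80],[0,0,0,0,0,0,80],[0,0,0,0,0,0,80],[0,0,0,0,0,0,80],[0,0,0,0,0,0,80]]

```text
time: 26.18
ee_pos: [0.5276, 0.2234, 0.2257]
tool_rot: [-0.0, 0.647, 0.762, -0.001]
wrist_force: [0.0, 0.1, -0.1]
gripper_width: 0.803
grasp_force: 0.0
```

```bash
python3 w.py w6; python3 -c "
import cv2;a=cv2.imread('pics/w6.png');cv2.imwrite('pics/w6c.png',cv2.resize(a[:300,120:420],(600,600),interpolation=2))"
```

```text
[0.52760872 0.22336221 0.22574368] [-2.67060484e-04  6.47086420e-01  7.62416322e-01 -6.67260413e-04] [-0.95849784  0.35630046  0.5725381   1.84526399 -0.22546793  1.00625183
 -0.12942208] [0.51651832 0.29789105 0.37318456] [ 0.04289266 -0.27210978 -0.96130978]
```

View pics/w6c.png

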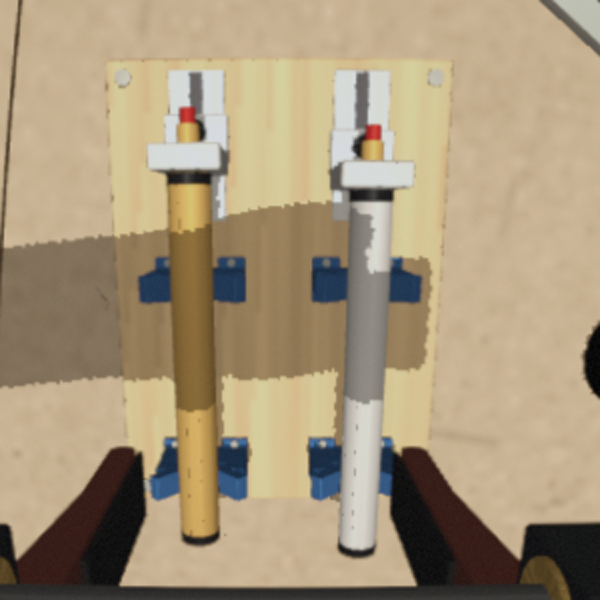

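Both tubes lie in their grooves, plugs against the plates at (190,175) and (372,190). Both red pin tails stick out behind the stops at (187,115) and (373,131), so both pins are in.

```bash
python3 -c "
from workcell import r;print(r.job_done())"
```

```text
the job is handed in; nothing more can be done
None
```

I handed the job in at about 26 s: both tubes lie released in their lanes, brass in lane 1 and aluminium in lane 2, each hard up against its stop. The last picture shows both pins pushed in. I never approached the tin or the corner key. The hand-in gave no verdict.

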